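# Fit the light stem to the battery case and switch it on

### The arm

A 6-joint arm with a two-finger parallel gripper is mounted at the origin on the work surface. World frame = base frame: x ahead of the robot, y to its left, z up, the work surface at z = 0. Lengths are in mm, angles in rad, forces in N, time in s.
With the tool pointing down it reaches from about 275 to 1000 mm from the base axis. Payload 8.4 kg.
Tool frame: the origin (TCP) lies on the mounting face of the last link; the fingertips stand 173 mm ahead of it and the grasp point (between the pads) lies 155 mm ahead of it; z points along the fingers, y is the direction in which the jaws open and shut (so a half turn about z gives the same grasp; the last joint's range is limited). The gripper opens to 85 mm and grips with 20 to 120 N. Pads are 22 mm wide; open, the fingers measure 114 mm over their backs; the gripper's body (76 mm by 85 mm) begins 54 mm behind the grasp point. The pads swing forward as they close: fully open they stand 13 mm farther back than shut.
Start: joints at [1.177, 0.353, 1.633, -0, 1.155, -0.002], TCP at [238.657, 577.644, 404.681] pointing down, gripper open.
Joint ranges: [-2.63, 2.63], [-0.92, 2.1], [0.06, 2.66], [-1.3, 4.44], [0, 2.69], [-3.02, 3.02]. Speed limits (rad/s): [2.22, 2.22, 2.79, 3.14, 3.14, 3.14].

### API

Orientations are given as [roll, pitch, yaw] about the fixed x, y, z axes, in that order (R = Rz(yaw) Ry(pitch) Rx(roll)).
In Python, from rig import readout, imaging, ticket gives the robot as it stands.
- The arm moves only by the tool step_arm, never from a script. Its argument "deltas" is a list of rows, each an object with "translation": the shift along the tool's x, y, z in cm, a list of three; "rot": the turn, a rotation vector about the tool's x, y, z in rad, a list of three. In form: [{"translation": [x, y, z], "rot": [rx, ry, rz]}, ...]. A call has 1 to 8 rows; each row is the pose to reach, as a shift and turn from the pose commanded when the call began, along the tool's axes at that moment; what a row does not reach only later rows make up. A row lasts 1/8 s, in which the tool goes at most 62.5 mm and 10.7 degrees, less where a joint would pass 70% of its speed; a pose out of reach is approached as far as the arm can. A call with a gripper value outside its range is refused whole. "grip" is the closure in counts, from 0 (fully open) to 255 (shut), set as the call begins (left out, the last holds). The fingers move at their own pace and stop on an object; "squeeze" is the grip in N (left out, the last holds). Time passes only in rows, so rows that repeat a pose let the fingers close. It gives the time, the measured TCP pose, the force and the opening at its end, in the units of the state.
- readout.sense(): the state, without advancing time (a new reading comes with each control period).
- imaging.grab_frame(name): name is "scene" or "side" or "wrist"; returns a dict with "image" (420x560x3 uint8, red, green, blue), "camera_matrix" (3x3 intrinsics, pixels), "world_to_cam" (4x4, takes a point from world to camera coordinates). Camera axes: x right, y up, looking along -z (the intrinsics and any distortion apply to the point x, -y, -z); pixel columns grow to the right and rows downward; lengths in mm; the calibration is good to about 2 mm. A picture is of the moment at which its call begins. There is no depth.
- ticket.sign_off(): hands the job in, once; it reports no verdict.
The state is a dict: "clock": time; "qpos": joint angles; "qvel": joint speeds; "joint_efforts": joint torques, N m; "eef_pos": TCP position; "tcp_rot": TCP orientation; "contact_force": force on the tool from outside, world axes, zero at the start; "wrist_torque": the same for the moment, N m; "opening": opening from 0.0 (shut) to 1.0 (fully open).
Only numpy, scipy, OpenCV 4.12 (cv2) and the standard library are available. Lean on these libraries where they do the work, as an engineer would, in place of code of your own. Each camera call takes 0.05 s, during which the arm holds its last target.

### The job

Take the camp light's stem (the rod with the round lamp head) out of the wooden rack and push its foot gently into the socket of the steel battery case until it locks, feeling for the lock and never ramming it against the bottom, so that it stays down by itself when you let go. Then flip the toggle on the case over to its other side to switch the light on. Leave the other gear lying and standing where it is.

Things in the scene. Friction and masses are not known exactly. Their poses are not given: they have to be found in the camera images.
- stem_head (a point): Centre of the lamp head of the light stem, a loose plain aluminium turned part (80 g, 120 mm tall) standing in one of the rack's three holes. Head: diameter 26 mm, 40 mm tall, gripped by its sides at any yaw; below it a 16 mm rod, 80 mm long. This point lies 100 mm above the foot's end, 20 mm below the head's top, at the start 110 mm above the table; z runs up the stem.
- stem_foot (a point): Centre of the end face of the stem's foot, its lowest point; z runs up the stem. The foot tapers over its last 6 mm from 16 to 9 mm diameter; a locking groove, 10 mm in diameter, runs from 9 to 14 mm above this point and widens to the full 16 mm at 18 mm.
- rack: Fixed spruce block, 55 x 200 x 35 mm (x, y, z), origin at the centre of its underside. Three holes along its y axis at -65, 0, +65 mm, 17 mm wide, 25 mm deep, each with a rod (which is where varies). Only the stem has a lamp head. Neighbours stand close along y, so grip with the fingers closing along the rack's x axis.
- case: Fixed steel battery case, 180 x 90 x 65 mm (x, y, z), origin at the centre of its underside. Socket in its top on the +x half, toggle on the -x half. Inside the socket sits a lock: three spring teeth that snap into the stem's groove, over a spring ejector. How deep the lock sits differs from case to case and cannot be seen or read: it must be felt. Over 22 N of stem on case damages it.
- socket (a point): Centre of the socket's mouth, at case x = +50 mm, y = 0, 73 mm above the table, in a dark collar 30 mm wide, 8 mm high; z points up. Bore 18 mm. The foot meets the ejector 10 mm deep (2.5 to 5 N), then the teeth (7 to 12 N in all), locks at 22 to 56 mm, resistance drops, firm rubber bottom 2 mm deeper: a rise past 14 N there is the bottom. Not locked, it is ejected to 10 mm deep when let go.
- toggle (a joint): Angle of the toggle, rad: 0 (off) leaning 0.5 rad to the case's -y side, 1.0 (on) leaning 0.5 rad to its +y side, where it stops. It starts between 0 and 0.1, needs about 2 N at its tip, and stays where it is left.
- toggle_tip (a point): Centre of the 11 mm ball at the end of the toggle, 35 mm from its pivot (7 mm thick rod); moves with the toggle; about 100 mm above the table when off or on.
- toggle_pivot (a point): The toggle's pivot, on the case at x = -45 mm, y = 0, 69 mm above the table, 95 mm from the socket; its axis runs along the case's x, its frame is the case's frame. A fixed round bushing (radius 11 mm) stands about it, up to 72 mm above the table.
- stake: Tent stake in the rack, no lamp head but a 44 mm cross bar, top 97 mm above the table; leave alone.
- pole: Plain pole section in the rack, no head, top 95 mm above the table; leave alone.
- cam: Climbing cam with four orange lobes, about 130 x 56 x 34 mm, lying on the table, leave alone.
- ascender: Silver ascender, about 200 x 55 x 24 mm, lying on the table, leave alone.
- carabiner1: Purple carabiner, about 105 x 60 x 10 mm, on the far part of the table, leave alone.
- carabiner2: Purple carabiner, same size, nearer the robot, leave alone.
- whistle: Black whistle, 50 x 18 x 22 mm, leave alone.

How it is judged (in metres and radians):
On the way, in this order (a step that is already met when the one before it is completed fails the run):
1. the stem is locked in the socket: let go, it stays down with its foot more than 17 mm below the mouth (z of stem_foot in the frame of socket below -0.017 m and horizontal distance between stem_foot and socket below 0.005 m and contact force between the fingers and stem below 0.1 N), for 0.3 s.
2. the toggle is flipped over to its on side (above 0.85 rad) (value of joint toggle above 0.85 rad), for 0.1 s.
At the end, for the whole second after the job is handed in: The stem stands upright (within 0.12 rad) and at rest in the socket, its foot more than 17 mm below the mouth and within 5 mm of its axis, held there by the lock; the toggle is at its on side (above 0.85 rad) (z of stem_foot in the frame of socket below -0.017 m and horizontal distance between stem_foot and socket below 0.005 m and angle between stem_foot's own z axis and vertical below 0.12 rad and linear speed of stem below 0.02 m/s and value of joint toggle above 0.85 rad); the robot touches nothing.
It fails at once if the stem is rammed: more than 22 N between stem and case (contact force between stem and case above 22 N).
It fails at once if another piece of gear is moved more than 25 mm (distance of any of stake, pole, cam, ascender, carabiner1, carabiner2, whistle from where it was at the start of the episode above 0.025 m).
It also fails if it takes over 64 s, if anything falls off the work surface, if the arm or the gripper's body presses on something with over 40 N, if the wrist force passes 120 N, or if a joint passes its speed limit or range.

## Working session

There is one attempt and no reset: what is moved stays moved. The work goes in short steps, Python scripts to look and compute and a tool call to move; the robot and the scene stay as the last step left them, time stands still between calls to the robot, and variables do not carry over. Pictures are saved under pics/ and viewed, and the job is handed in when it is done.

Besides the shell and the picture viewer there is one more tool, called in YAML: its name, and indented under it one key for each argument. step_arm: Moves the arm, as the interface text tells. Its arguments: {"type":"object","properties":{"deltas":{"type":"array","items":{"type":"object","properties":{"translation":{"type":"array","items":{"type":"number"}},"rot":{"type":"array","items":{"type":"number"}}}}},"grip":{"type":"number"},"squeeze":{"type":"number"}},"required":["deltas"]}

```bash
mkdir -p pics; ls
cat > h.py <<'E'
import numpy as np, cv2, pickle
from rig import readout, imaging
def grab(n,fn):
    f=imaging.grab_frame(n); pickle.dump(f,open(f'pics/{fn}.pkl','wb'))
    cv2.imwrite(f'pics/{fn}.png',cv2.cvtColor(np.asarray(f['image']),cv2.COLOR_RGB2BGR)); return f
def load(fn): return pickle.load(open(f'pics/{fn}.pkl','rb'))
def proj(f,P):
    P=np.atleast_2d(np.asarray(P,float)); W=np.array(f['world_to_cam']);c=P@W[:3,:3].T+W[:3,3]
    c=c*[1,-1,-1]; u=c@np.array(f['camera_matrix']).T; return u[:,:2]/u[:,2:]
def ray(f,uv):
    W=np.array(f['world_to_cam']);d=np.linalg.inv(np.array(f['camera_matrix']))@[uv[0],uv[1],1]
    d=W[:3,:3].T@(d*[1,-1,-1]); return -W[:3,:3].T@W[:3,3], d/np.linalg.norm(d)
def atz(f,uv,z):
    o,d=ray(f,uv); return o+d*(z-o[2])/d[2]
def tri(obs):
    A=np.zeros((3,3));b=np.zeros(3)
    for f,uv in obs:
        o,d=ray(f,uv);M=np.eye(3)-np.outer(d,d);A+=M;b+=M@o
    return np.linalg.solve(A,b)
def crop(fn,out,x0,y0,x1,y1,s):
    im=cv2.imread(f'pics/{fn}.png')[y0:y1,x0:x1]
    cv2.imwrite(f'pics/{out}.png',cv2.resize(im,None,fx=s,fy=s,interpolation=cv2.INTER_CUBIC))
E
python3 - <<'E'
from h import *
for n in ['scene','side','wrist']:
    f=grab(n,n+'0'); print(n,f.keys(),np.round(f['camera_matrix'],1).tolist(),np.round(ray(f,(280,210)),2).tolist())
print(readout.sense())
E
```

```text
pics
scene dict_keys(['image', 'camera_matrix', 'world_to_cam']) [[408.9, 0.0, 275.1], [0.0, 408.9, 214.3], [0.0, 0.0, 1.0]] [[907.14, -470.07, 827.74], [-0.39, 0.51, -0.77]]
side dict_keys(['image', 'camera_matrix', 'world_to_cam']) [[525.7, 0.0, 285.3], [0.0, 525.7, 209.1], [0.0, 0.0, 1.0]] [[252.86, -842.64, 730.89], [0.23, 0.78, -0.58]]
wrist dict_keys(['image', 'camera_matrix', 'world_to_cam']) [[329.7, 0.0, 281.9], [0.0, 329.7, 210.5], [0.0, 0.0, 1.0]] [[175.15, 603.78, 373.33], [0.25, -0.11, -0.96]]
{'clock': 0.15, 'qpos': array([ 1.17656553e+00,  3.53503442e-01,  1.63396075e+00, -1.72524655e-05,
        1.15522728e+00, -2.39634192e-03]), 'qvel': array([ 6.61076098e-04, -2.85248492e-03, -1.50553547e-03, -5.70768383e-05,
       -1.87897071e-04, -7.24902804e-04]), 'joint_efforts': array([-3.61717894e-04, -6.05639791e+01, -3.42337811e+01, -1.31794391e-04,
        6.29554750e-03, -5.56842781e-05]), 'eef_pos': array([238.60807638, 577.46268913, 404.12615455]), 'tcp_rot': array([-3.14049380e+00,  1.31432021e-05,  2.74976518e+00]), 'contact_force': array([0.34690334, 0.37269587, 0.0023202 ]), 'wrist_torque': array([-0.03458844,  0.00196344, -0.01730051]), 'opening': 0.9973460401303738}
```

View pics/scene0.png

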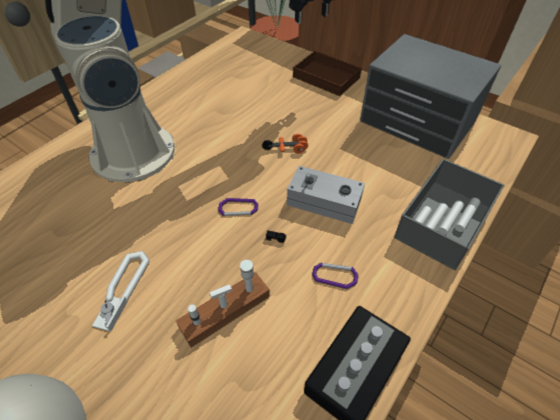

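View pics/side0.png

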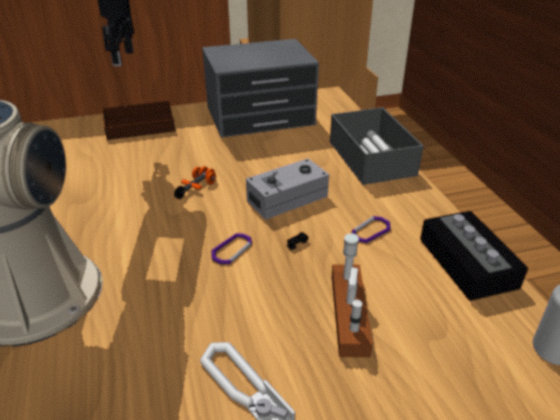

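View pics/wrist0.png

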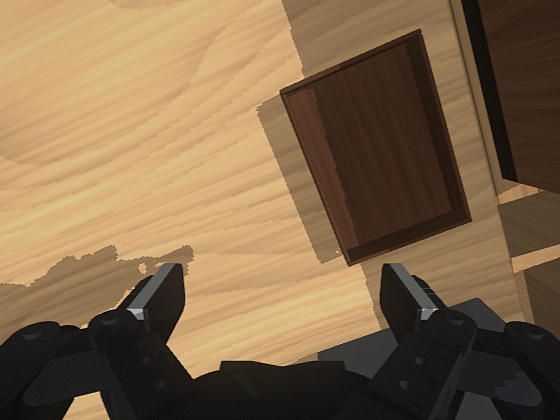

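The scene view shows the rack at about (225,308), with the lamp head at its right end near (247,268), and the case at (326,192). The side view shows the lamp head at (350,245). I'll enlarge both.

Run:
```python
from h import *
crop('scene0','c1',165,245,285,350,6)
crop('side0','c2',310,225,400,365,4)
crop('scene0','c3',275,155,375,230,8)
crop('side0','c4',235,150,340,225,7)
```

```text
(no output)
```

View pics/c1.png

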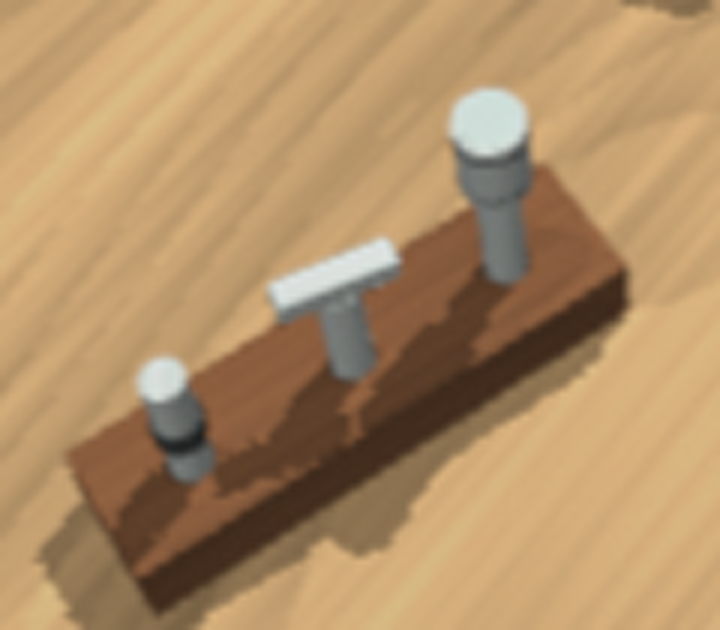

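View pics/c2.png

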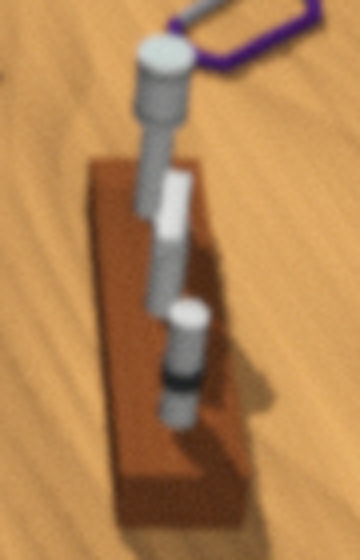

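View pics/c3.png

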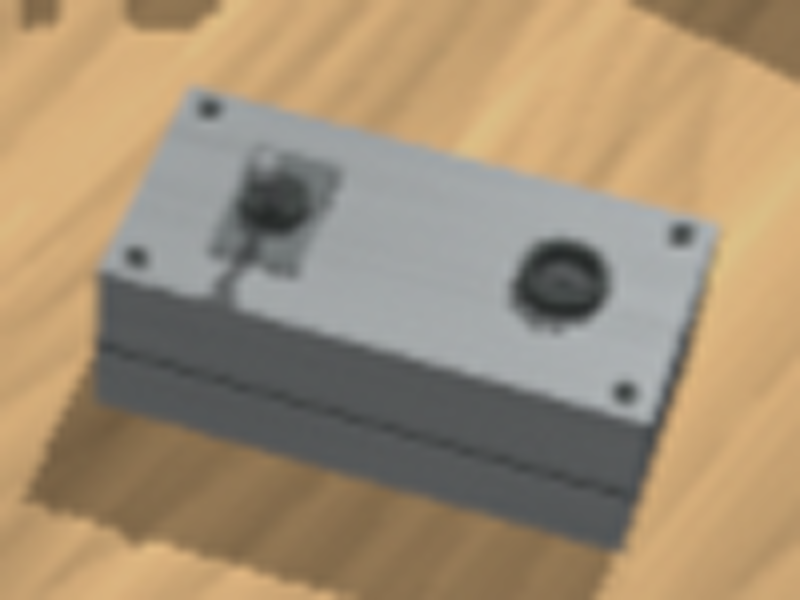

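View pics/c4.png

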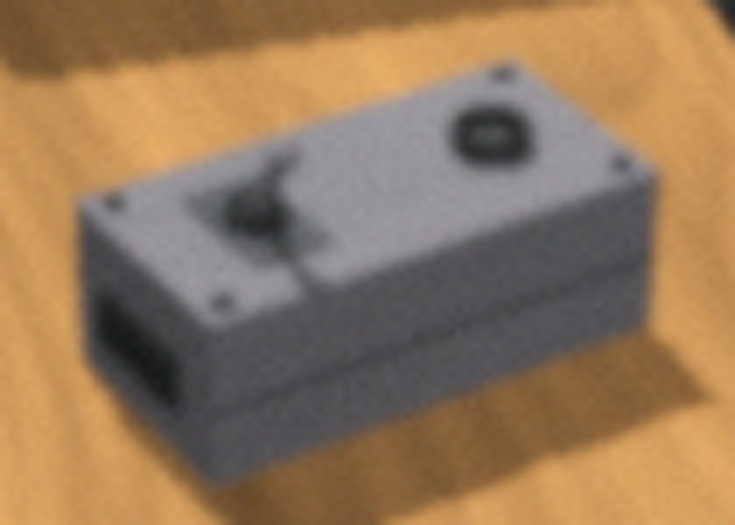

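```bash
cat > m.py <<'E'
from h import *
s=load('scene0');d=load('side0')
def U(x,y,ox,oy,k): return ((x+.5)/k-.5+ox,(y+.5)/k-.5+oy)
c1=lambda x,y:U(x,y,165,245,6)
c2=lambda x,y:U(x,y,310,225,4)
c3=lambda x,y:U(x,y,275,155,8)
c4=lambda x,y:U(x,y,235,150,7)
E
python3 - <<'E'
from m import *
np.set_printoptions(precision=1,suppress=True)
def both(n,a,b,z):
    print(n,atz(s,a,z),atz(d,b,z),tri([(s,a),(d,b)]))
both('headtop',c1(490,122),c2(166,54),130)
both('pole',c1(162,381),c2(188,314),95)
both('sock',c3(562,280),c4(491,134),73)
for n,a,b in [('A',(192,88),(80,200)),('B',(718,222),(510,65)),('C',(655,425),(657,178)),('D',(100,272),(213,328))]: both(n,c3(*a),c4(*b),65)
both('ball',c3(275,200),c4(252,212),100)
for n,a,b in [('R1',(68,455),None),('R2',(545,165),(92,160)),('R3',(628,270),(200,160)),('R4',(137,575),None)]:
    print(n,atz(s,c1(*a),35))
for b in [(92,160),(200,160),(248,475),(117,475)]: print(atz(d,c2(*b),35))
E
```

```text
headtop [ 587.9 -158.4  130. ] [ 587.6 -162.5  130. ] [ 588.2 -159.   128.5]
pole [ 549.8 -283.1   95. ] [ 549.2 -285.4   95. ] [ 549.7 -283.4   93.6]
sock [617.3 185.9  73. ] [615.  180.5  73. ] [616.8 187.4  69.7]
A [470.1 194.2  65. ] [472.4 191.1  65. ] [471.8 191.7  66.1]
B [641.1 244.5  65. ] [641.1 236.1  65. ] [642.1 243.2  63.2]
C [668.1 158.   65. ] [664.7 149.6  65. ] [667.7 160.   60.1]
D [495.  108.3  65. ] [495.6 104.3  65. ] [495.6 107.3  64.3]
ball [539.3 138.5 100. ] [511.8 114.5 100. ] [524.4 163.2  69. ]
R1 [ 514.3 -307.4   35. ]
R2 [ 573.  -118.1   35. ]
R3 [ 625.  -134.3   35. ]
R4 [ 564.  -323.5   35. ]
[ 572.9 -122.3   35. ]
[ 624.3 -137.4   35. ]
[ 564.7 -325.7   35. ]
[ 512.  -310.1   35. ]
```

step_arm:
  deltas:
    - {"translation": [-45.8,-24.8,0],"rot": [0,0,0.88]}
    - {"translation": [-45.8,-24.8,0],"rot": [0,0,0.88]}
    - {"translation": [-45.8,-24.8,0],"rot": [0,0,0.88]}
    - {"translation": [-45.8,-24.8,0],"rot": [0,0,0.88]}
    - {"translation": [-45.8,-24.8,0],"rot": [0,0,0.88]}
    - {"translation": [-45.8,-24.8,0],"rot": [0,0,0.88]}
    - {"translation": [-45.8,-24.8,0],"rot": [0,0,0.88]}
    - {"translation": [-45.8,-24.8,0],"rot": [0,0,0.88]}

```text
clock: 1.15
eef_pos: [555.1, 187.9, 404.6]
tcp_rot: [3.142, -0.0, 1.87]
contact_force: [0.5, 1.6, -0.2]
opening: 0.999
```

step_arm:
  deltas:
    - {"translation": [0,0,0],"rot": [0,0,0]}
    - {"translation": [0,0,0],"rot": [0,0,0]}

```text
clock: 1.4
eef_pos: [553.9, 189.5, 404.3]
tcp_rot: [-3.141, -0.0, 1.869]
contact_force: [-0.3, 0.6, -0.8]
opening: 1.001
```

Run:
```python
from h import *
f=grab('wrist','w1')
g=grab('scene','s1');g=grab('side','d1')
print(readout.sense()['eef_pos'],readout.sense()['tcp_rot'], ray(f,(280,210)))
```

```text
[553.37038301 190.72078553 404.62149543] [-3.14120948e+00 -2.00933097e-04  1.87133849e+00] (array([534.23563233, 255.68338782, 373.61731952]), array([ 0.0732547 , -0.2610657 , -0.96253751]))
```

View pics/w1.png

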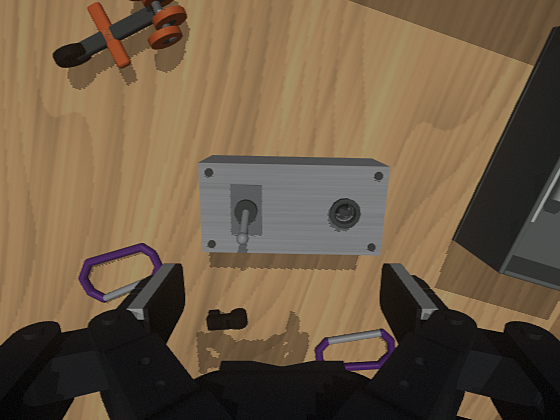

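The wrist view shows the case square-on: socket at (344,213), toggle pivot at (245,210) and ball at (243,239). The toggle leans to -y, so it is off.

Run:
```python
from h import *
crop('w1','c5',190,145,400,265,3.8)
```

```text
(no output)
```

View pics/c5.png

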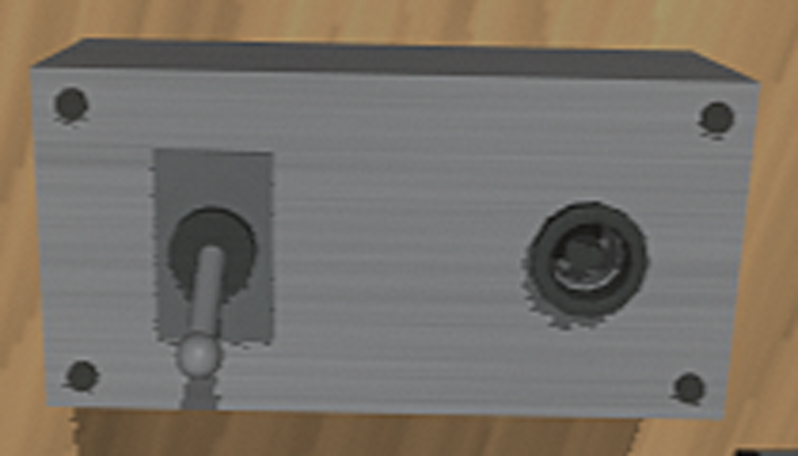

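```bash
cat >> m.py <<'E'
w=load('w1')
c5=lambda x,y:U(x,y,190,145,3.8)
E
python3 - <<'E'
from m import *
from scipy.optimize import least_squares
np.set_printoptions(precision=1,suppress=True)
L=[(-90,45,65),(90,45,65),(90,-45,65),(-90,-45,65),(50,0,73)]
pw=[c5(*p) for p in [(33,68),(757,82),(724,417),(48,406),(588,257)]]
ps=[c3(*p) for p in [(192,88),(718,222),(655,425),(100,272),(562,280)]]
pd=[c4(*p) for p in [(80,200),(510,65),(657,178),(213,328),(491,134)]]
L=np.array(L,float)
def world(q,P):
    c,n=np.cos(q[2]),np.sin(q[2]);R=np.array([[c,-n,0],[n,c,0],[0,0,1]])
    return np.array(P)@R.T+[q[0],q[1],0]
for name,V in [('w',[(w,pw)]),('s',[(s,ps)]),('d',[(d,pd)]),('all',[(w,pw),(s,ps),(d,pd)])]:
    r=least_squares(lambda q:np.concatenate([(proj(f,world(q,L))-np.array(p)).ravel() for f,p in V]),[568,174,.285])
    print(name,r.x[:2],round(r.x[2],4),np.abs(r.fun).max(),'sock',world(r.x,[(50,0,73)]),'ball',world(r.x,[(-45,-35*np.sin(.5),69+35*np.cos(.5))]))
print('sockdirect',atz(w,pw[4],73),'ball',atz(w,c5(199,354),100))
print([atz(w,p,65) for p in pw[:4]])
E
```

```text
w [569.2 175.3] 0.2812 1.129721130056197 sock [[617.2 189.2  73. ]] ball [[530.6 146.7  99.7]]
s [568.7 175.4] 0.2818 0.9016466152894793 sock [[616.7 189.3  73. ]] ball [[530.1 146.8  99.7]]
d [568.5 170.1] 0.2742 0.9304841578500032 sock [[616.6 183.6  73. ]] ball [[529.7 141.7  99.7]]
all [569.2 175.1] 0.2807 1.8764664471776484 sock [[617.2 188.9  73. ]] ball [[530.6 146.5  99.7]]
sockdirect [616.2 190.   73. ] ball [530.4 147.2 100. ]
[array([471.3, 193.6,  65. ]), array([642.8, 242.7,  65. ]), array([668.1, 157.2,  65. ]), array([495.5, 107.4,  65. ])]
```

step_arm:
  deltas:
    - {"translation": [-34.5,-7.1,0],"rot": [0,0,0.6]}
    - {"translation": [-34.5,-7.1,0],"rot": [0,0,0.6]}
    - {"translation": [-34.5,-7.1,0],"rot": [0,0,0.6]}
    - {"translation": [-34.5,-7.1,0],"rot": [0,0,0.6]}
    - {"translation": [-34.5,-7.1,0],"rot": [0,0,0.6]}
    - {"translation": [-34.5,-7.1,0],"rot": [0,0,0.6]}
    - {"translation": [-34.5,-7.1,0],"rot": [0,0,0.6]}
    - {"translation": [-34.5,-7.1,0],"rot": [0,0,0.6]}

```text
clock: 2.55
eef_pos: [587.9, -159.7, 404.6]
tcp_rot: [-3.141, -0.0, 1.271]
contact_force: [-0.8, -0.1, -0.4]
opening: 1.005
```

step_arm:
  deltas:
    - {"translation": [0,0,0],"rot": [0,0,0]}
    - {"translation": [0,0,0],"rot": [0,0,0]}

```text
clock: 2.8
eef_pos: [588.0, -159.7, 404.8]
tcp_rot: [3.142, -0.0, 1.271]
contact_force: [0.1, -1.1, -0.1]
opening: 1.0
```

Run:
```python
from h import *
f=grab('wrist','w2')
q=readout.sense();print(q['eef_pos'],q['tcp_rot'],q['qpos'],proj(f,[588,-160,130]))
```

```text
[ 587.95489878 -159.90784069  404.78112152] [ 3.14155527e+00 -1.78705842e-05  1.27120010e+00] [-2.68016263e-01  3.28714544e-01  1.66824548e+00  1.83202768e-05
  1.14459470e+00  3.15723898e-02] [[281.29247246 211.12828864]]
```

View pics/w2.png

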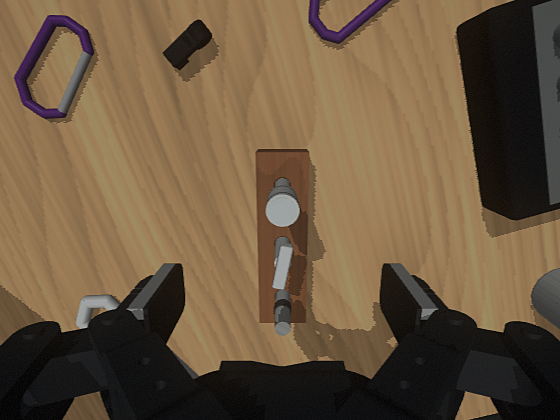

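Run:
```python
from h import *
crop('w2','c6',245,140,325,340,3)
f=load('w2');np.set_printoptions(precision=1,suppress=True)
im=cv2.imread('pics/w2.png');g=im.min(axis=2)
n,l,st,c=cv2.connectedComponentsWithStats((g>120).astype(np.uint8))
for i in range(1,n):
    if st[i,4]>150 and 250<c[i][0]<320: print(st[i],c[i],atz(f,c[i],130))
print(atz(f,(283,210),130),proj(f,[[588+13,-160,130],[588-13,-160,130]]))
```

```text
[266 194  33  33 859] [282. 210.] [ 588.8 -159.3  130. ]
[272 246  20  44 525] [281.7 266.9] [ 574.5 -204.9  130. ]
[ 589.5 -159.5  130. ] [[297.5 206.3]
 [265.2 215.9]]
```

View pics/c6.png

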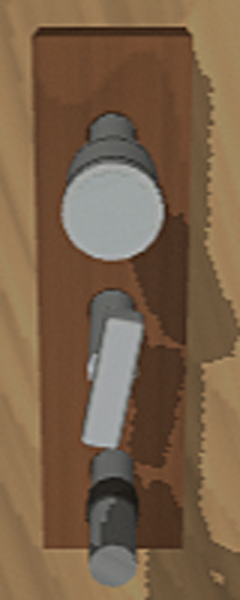

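step_arm:
  deltas:
    - {"translation": [0.08,0.07,5],"rot": [0,0,0]}
    - {"translation": [0.08,0.07,10],"rot": [0,0,0]}
    - {"translation": [0.08,0.07,13],"rot": [0,0,0]}
    - {"translation": [0.08,0.07,13.8],"rot": [0,0,0]}
    - {"translation": [0.08,0.07,13.8],"rot": [0,0,0]}
  grip: 60
  squeeze: 50

```text
clock: 3.48
eef_pos: [589.1, -160.2, 267.1]
tcp_rot: [3.142, -0.0, 1.27]
contact_force: [-0.0, -0.3, 0.5]
opening: 0.767
```

step_arm:
  deltas:
    - {"translation": [0,0,0],"rot": [0,0,0]}
    - {"translation": [0,0,0],"rot": [0,0,0]}
    - {"translation": [0,0,0],"rot": [0,0,0]}
    - {"translation": [0,0,0],"rot": [0,0,0]}
    - {"translation": [0,0,0],"rot": [0,0,0]}
    - {"translation": [0,0,0],"rot": [0,0,0]}
  grip: 255
  squeeze: 50

```text
clock: 4.22
eef_pos: [589.0, -160.4, 268.0]
tcp_rot: [3.14, -0.0, 1.27]
contact_force: [-2.5, 0.4, 6.0]
opening: 0.29
```

Run:
```python
from h import *
f=grab('scene','s3');grab('side','d3');crop('s3','c7',165,195,285,350,3.8)
crop('d3','c7b',290,150,400,365,2.7)
```

```text
(no output)
```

View pics/c7.png

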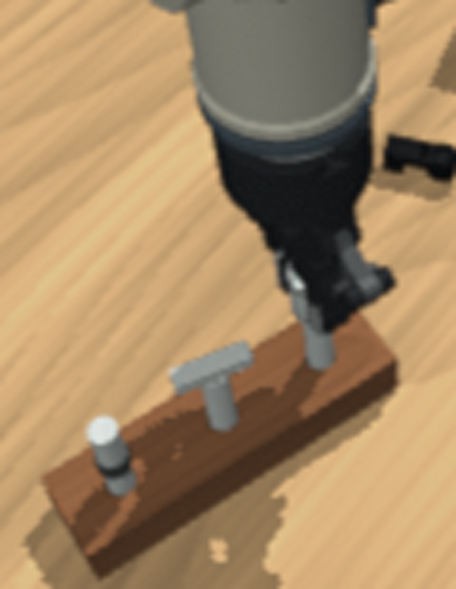

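View pics/c7b.png

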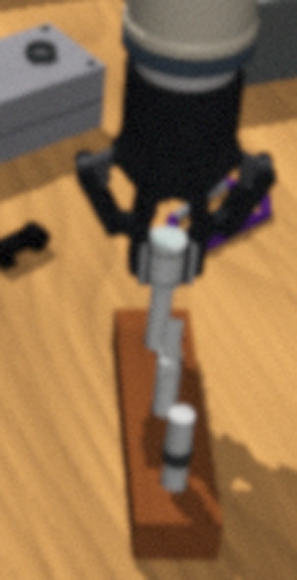

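step_arm:
  deltas:
    - {"translation": [0,0,-1],"rot": [0,0,0]}
    - {"translation": [0,0,-3],"rot": [0,0,0]}
    - {"translation": [0,0,-6],"rot": [0,0,0]}
    - {"translation": [0,0,-10],"rot": [0,0,0]}
    - {"translation": [0,0,-13],"rot": [0,0,0]}
    - {"translation": [0,0,-13],"rot": [0,0,0]}

```text
clock: 5.08
eef_pos: [589.4, -160.5, 400.0]
tcp_rot: [3.136, -0.0, 1.27]
contact_force: [0.3, -0.9, -2.2]
opening: 0.293
```

Run:
```python
from h import *
q=readout.sense();p=q['eef_pos'];y=q['tcp_rot'][2];print(p,q['tcp_rot'],q['contact_force'])
d=np.array([616.7,189.3])-p[:2]
print('delta tool x,y',d@[np.cos(y),np.sin(y)],d@[np.sin(y),-np.cos(y)],'rot',y-1.852)
```

```text
[ 589.44653895 -160.53202472  400.01016672] [ 3.13597819e+00 -1.68888406e-04  1.26981016e+00] [ 0.30405348 -0.94830842 -2.21632104]
delta tool x,y 342.18480377533757 -77.68369663100847 rot -0.5821898434266752
```

step_arm:
  deltas:
    - {"translation": [3,-0.7,0],"rot": [0,0,-0.05]}
    - {"translation": [8,-1.8,0],"rot": [0,0,-0.13]}
    - {"translation": [14,-3.2,0],"rot": [0,0,-0.24]}
    - {"translation": [20,-4.5,0],"rot": [0,0,-0.34]}
    - {"translation": [26,-5.9,0],"rot": [0,0,-0.44]}
    - {"translation": [31,-7.0,0],"rot": [0,0,-0.53]}
    - {"translation": [33.5,-7.6,0],"rot": [0,0,-0.57]}
    - {"translation": [34.2,-7.8,0],"rot": [0,0,-0.582]}

```text
clock: 6.08
eef_pos: [615.2, 190.9, 395.4]
tcp_rot: [-3.14, -0.0, 1.854]
contact_force: [0.1, 0.2, -0.7]
opening: 0.289
```

step_arm:
  deltas:
    - {"translation": [0,0,0],"rot": [0,0,0]}
    - {"translation": [0,0,0],"rot": [0,0,0]}
    - {"translation": [0,0,0],"rot": [0,0,0]}
    - {"translation": [0,0,0],"rot": [0,0,0]}

```text
clock: 6.58
eef_pos: [615.8, 188.7, 396.8]
tcp_rot: [3.142, 0.0, 1.851]
contact_force: [-0.1, 0.2, 0.0]
opening: 0.29
```

Run:
```python
from h import *
q=readout.sense();p=q['eef_pos'];print(p,q['tcp_rot'],q['contact_force'])
for n in ['scene','side','wrist']: grab(n,n+'4')
crop('scene4','c8',270,50,400,230,3.3); crop('side4','c9',230,50,350,220,3.5)
```

```text
[615.76674769 188.73069896 396.79275948] [3.14151569e+00 6.40910727e-05 1.85080427e+00] [-0.06396429  0.1960407   0.03455206]
```

View pics/c8.png

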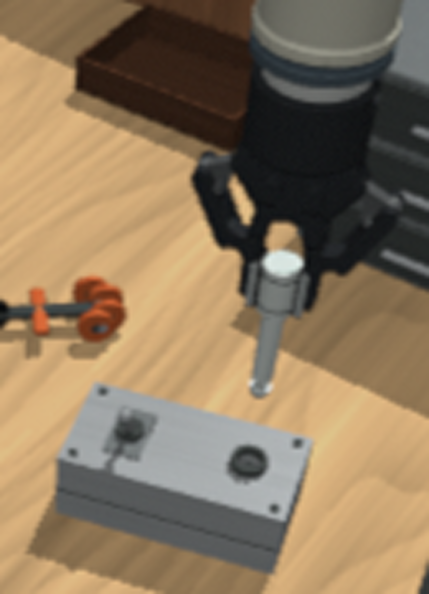

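View pics/c9.png

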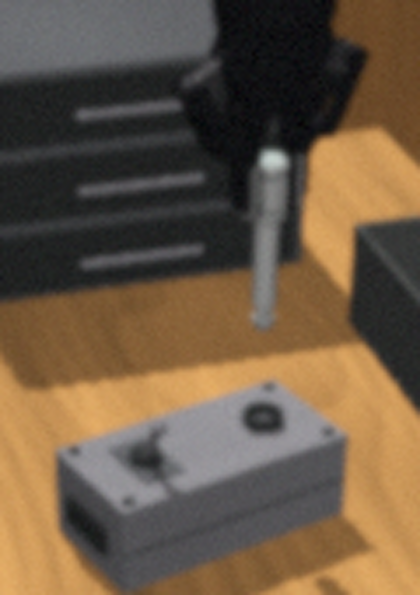

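View pics/wrist4.png

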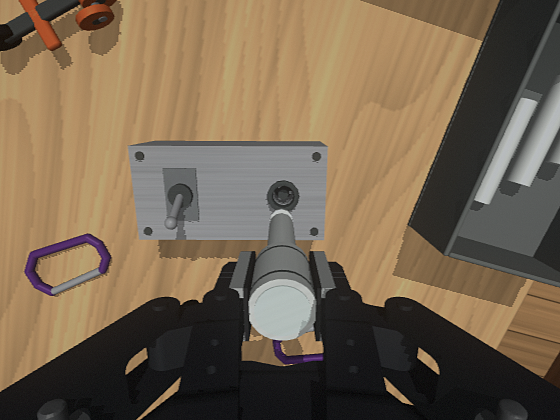

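Run:
```python
from h import *
np.set_printoptions(precision=1,suppress=True)
P=[[615.8,188.7,138.8],[615.8,188.7,258.8],[616.7,189.3,73]]
for n in ['scene4','side4','wrist4']: print(n,proj(load(n),P).tolist())
crop('wrist4','c10',225,170,345,350,3.3)
crop('scene4','c11',330,115,380,205,7); crop('side4','c12',285,80,335,180,6)
```

```text
scene4 [[348.242675357424, 169.82451324196893], [355.3408600372577, 129.90592506576553], [345.32886622572113, 188.66630306803006]]
side4 [[304.68044002614306, 142.85958807594014], [306.17731224945044, 94.79716826319829], [304.20395724727166, 166.79156235082357]]
wrist4 [[280.93535444748676, 217.03805385455397], [280.0818806785803, 311.61741827556017], [282.2550220887861, 195.63785990960847]]
```

View pics/c10.png

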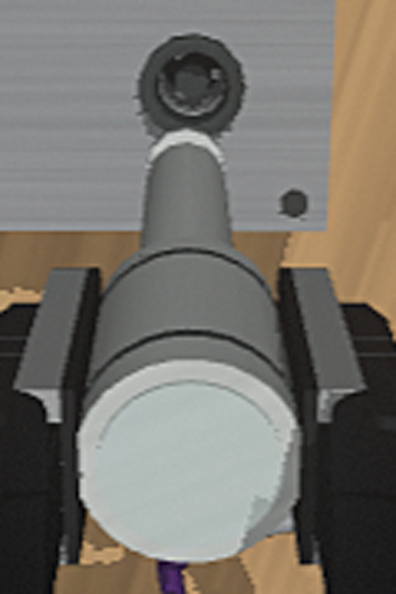

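View pics/c11.png

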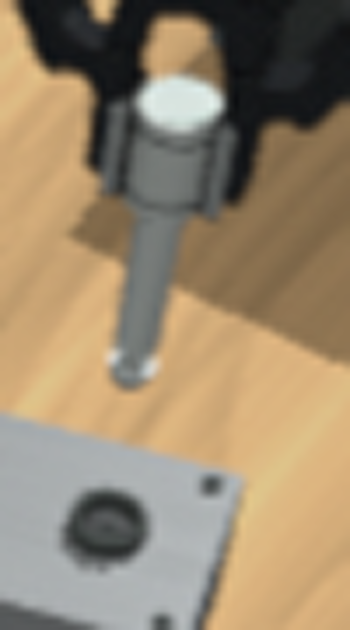

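View pics/c12.png

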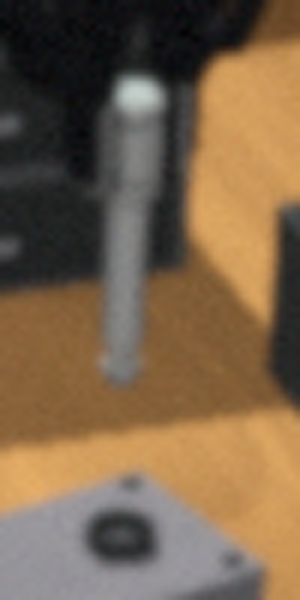

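```bash
cat > ov.py <<'E'
from h import *
import sys
def overlay(fn,out,box,k,foot,tilt,sock,zf):
    # foot xy, tilt = (dx,dy) per mm upward
    f=load(fn);x0,y0,x1,y1=box
    crop(fn,out,*box,k);im=cv2.imread(f'pics/{out}.png')
    t=np.linspace(0,2*np.pi,73)
    def ring(c,r,col):
        p=proj(f,np.c_[c[0]+r*np.cos(t),c[1]+r*np.sin(t),np.full(73,c[2])])
        p=((p-[x0,y0]+.5)*k-.5)
        cv2.polylines(im,[np.round(p).astype(np.int32)],True,col,1,cv2.LINE_AA)
    for h,r,c in [(0,4.5,(0,0,255)),(6,8,(0,255,0)),(80,13,(255,255,0)),(120,13,(255,0,255))]:
        ring((foot[0]+tilt[0]*h,foot[1]+tilt[1]*h,zf+h),r,c)
    ring((sock[0],sock[1],73),15,(0,255,255));ring((sock[0],sock[1],73),9,(0,255,255))
    cv2.imwrite(f'pics/{out}.png',im)
E
python3 - <<'E'
from ov import *
a=((616.5,190.7),(0,-0.012),(616.7,189.8),138.8)
overlay('wrist4','o1',(225,170,345,350),4.4/1.35,*a)
overlay('scene4','o2',(330,115,380,205),6.5,*a)
overlay('side4','o3',(285,80,335,180),5.9,*a)
i=[cv2.imread(f'pics/o{j}.png') for j in (1,2,3)]
H=max(x.shape[0] for x in i)
i=[cv2.copyMakeBorder(x,0,H-x.shape[0],0,4,cv2.BORDER_CONSTANT) for x in i[1:]]
cv2.imwrite('pics/o23.png',np.hstack(i))
E
```

```text
(no output)
```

View pics/o1.png

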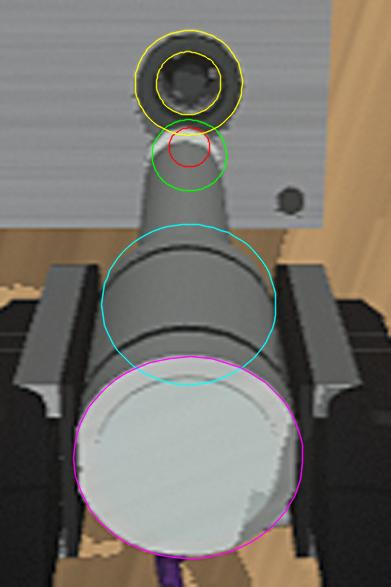

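View pics/o23.png

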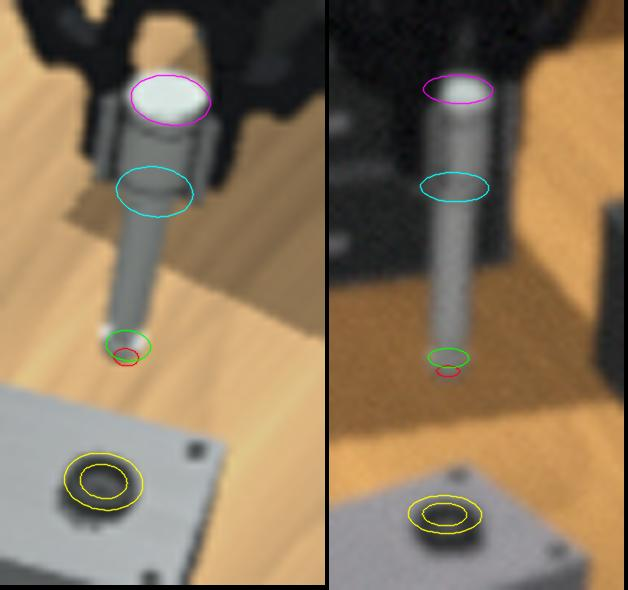

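The overlays agree to about 2 mm. I'll lower the foot to just above the collar and check again from there.

step_arm:
  deltas:
    - {"translation": [0,0,2],"rot": [0,0,0]}
    - {"translation": [0,0,4],"rot": [0,0,0]}
    - {"translation": [0,0,5],"rot": [0,0,0]}
    - {"translation": [0,0,5],"rot": [0,0,0]}
    - {"translation": [0,0,5],"rot": [0,0,0]}

```text
clock: 7.35
eef_pos: [615.9, 189.5, 347.0]
tcp_rot: [3.141, -0.0, 1.852]
contact_force: [0.2, 0.2, -0.8]
opening: 0.292
```

Run:
```python
from ov import *
q=readout.sense();p=q['eef_pos'];print(p,q['tcp_rot'],q['contact_force'])
for n in ['scene','side','wrist']: grab(n,n+'5')
a=((p[0]+.5,p[1]+.3),(0,0),(616.7,189.5),p[2]-258)
overlay('wrist5','o1',(225,180,345,350),3.4,*a)
overlay('scene5','o2',(325,135,375,210),7,*a)
overlay('side5','o3',(285,100,335,185),7,*a)
i=[cv2.imread(f'pics/o{j}.png') for j in (1,2,3)]
H=max(x.shape[0] for x in i)
i=[cv2.copyMakeBorder(x,0,H-x.shape[0],0,4,cv2.BORDER_CONSTANT) for x in i[1:]]
cv2.imwrite('pics/o23.png',np.hstack(i))
crop('wrist5','c13',240,160,330,260,6)
```

```text
[615.93954475 189.50648393 346.98659922] [ 3.14105712e+00 -3.38884655e-06  1.85182117e+00] [ 0.21329154  0.16480529 -0.79295124]
```

View pics/o1.png

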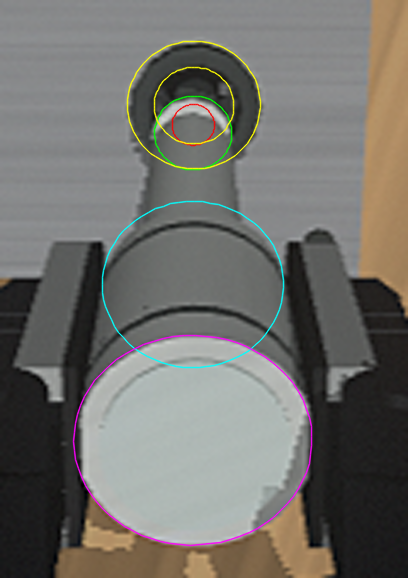

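View pics/o23.png

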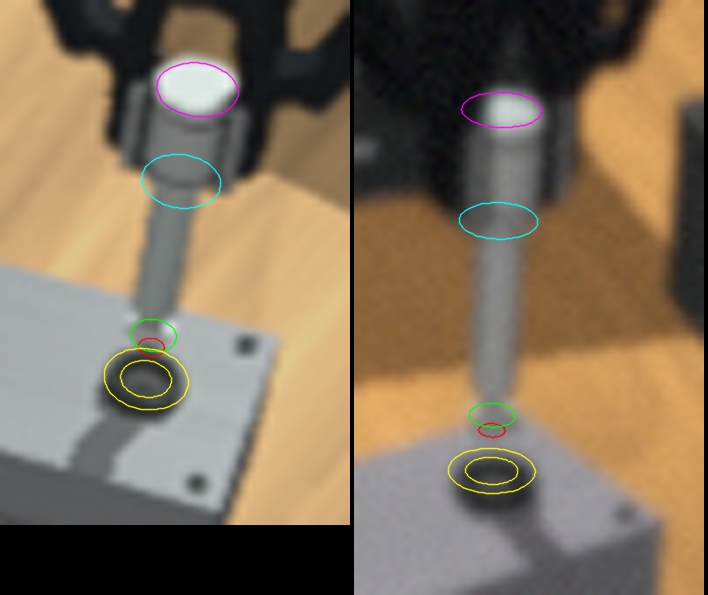

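View pics/c13.png

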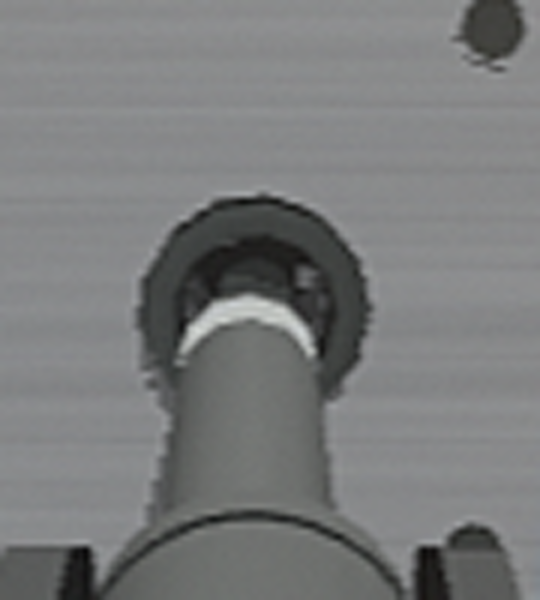

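step_arm:
  deltas:
    - {"translation": [0,0.05,0.4],"rot": [0,0,0]}
    - {"translation": [0,0.05,0.8],"rot": [0,0,0]}
    - {"translation": [0,0.05,1.0],"rot": [0,0,0]}
    - {"translation": [0,0.05,1.2],"rot": [0,0,0]}
    - {"translation": [0,0.05,1.3],"rot": [0,0,0]}
    - {"translation": [0,0.05,1.4],"rot": [0,0,0]}

```text
clock: 8.25
eef_pos: [616.2, 189.6, 332.7]
tcp_rot: [3.142, 0.0, 1.852]
contact_force: [-0.5, -0.3, -1.2]
opening: 0.287
```

step_arm:
  deltas:
    - {"translation": [0,0,0.1],"rot": [0,0,0]}
    - {"translation": [0,0,0.2],"rot": [0,0,0]}
    - {"translation": [0,0,0.3],"rot": [0,0,0]}
    - {"translation": [0,0,0.4],"rot": [0,0,0]}

```text
clock: 8.75
eef_pos: [616.2, 189.5, 328.6]
tcp_rot: [3.142, 0.0, 1.852]
contact_force: [0.4, 0.1, -1.8]
opening: 0.292
```

step_arm:
  deltas:
    - {"translation": [0,0,0.1],"rot": [0,0,0]}
    - {"translation": [0,0,0.2],"rot": [0,0,0]}
    - {"translation": [0,0,0.3],"rot": [0,0,0]}
    - {"translation": [0,0,0.4],"rot": [0,0,0]}

```text
clock: 9.25
eef_pos: [616.2, 189.6, 324.6]
tcp_rot: [-3.142, 0.0, 1.852]
contact_force: [0.2, 0.1, 0.2]
opening: 0.293
```

step_arm:
  deltas:
    - {"translation": [0,0,0.1],"rot": [0,0,0]}
    - {"translation": [0,0,0.2],"rot": [0,0,0]}
    - {"translation": [0,0,0.3],"rot": [0,0,0]}

```text
clock: 9.62
eef_pos: [616.2, 189.6, 321.6]
tcp_rot: [3.142, 0.0, 1.852]
contact_force: [1.3, -0.4, -0.6]
opening: 0.291
```

Run:
```python
from ov import *
q=readout.sense();p=q['eef_pos'];print(p,q['tcp_rot'],q['contact_force'],q['wrist_torque'])
grab('wrist','wrist6');crop('wrist6','c14',230,180,340,340,3.6)
```

```text
[616.18910982 189.5658737  321.6328047 ] [3.14150608e+00 3.36586447e-05 1.85184343e+00] [ 1.25899682 -0.35900841 -0.59578493] [-0.03556783  0.0182664   0.02540591]
```

View pics/c14.png

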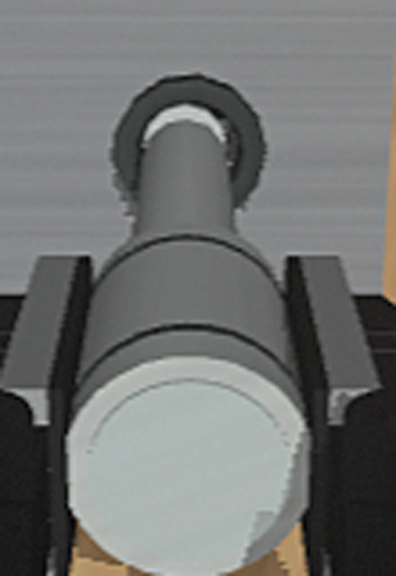

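step_arm:
  deltas:
    - {"translation": [0,0.03,0.1],"rot": [0,0,0]}
    - {"translation": [0,0.03,0.2],"rot": [0,0,0]}
    - {"translation": [0,0.03,0.3],"rot": [0,0,0]}

```text
clock: 10.05
eef_pos: [616.5, 189.7, 318.9]
tcp_rot: [3.141, 0.0, 1.852]
contact_force: [0.6, -0.9, 1.8]
opening: 0.291
```

step_arm:
  deltas:
    - {"translation": [0,0,0.1],"rot": [0,0,0]}
    - {"translation": [0,0,0.2],"rot": [0,0,0]}
    - {"translation": [0,0,0.3],"rot": [0,0,0]}

```text
clock: 10.42
eef_pos: [616.7, 189.6, 315.8]
tcp_rot: [3.141, 0.0, 1.852]
contact_force: [0.5, -1.2, 3.2]
opening: 0.288
```

step_arm:
  deltas:
    - {"translation": [0,0,0.1],"rot": [0,0,0]}
    - {"translation": [0,0,0.2],"rot": [0,0,0]}

```text
clock: 10.68
eef_pos: [616.7, 189.6, 313.8]
tcp_rot: [3.141, 0.0, 1.852]
contact_force: [1.1, -1.3, 4.8]
opening: 0.288
```

step_arm:
  deltas:
    - {"translation": [0,0,0.1],"rot": [0,0,0]}
    - {"translation": [0,0,0.2],"rot": [0,0,0]}

```text
clock: 10.92
eef_pos: [616.6, 189.6, 311.8]
tcp_rot: [3.141, 0.0, 1.852]
contact_force: [1.1, -1.1, 4.6]
opening: 0.285
```

step_arm:
  deltas:
    - {"translation": [0,0,0.05],"rot": [0,0,0]}
    - {"translation": [0,0,0.1],"rot": [0,0,0]}

```text
clock: 11.18
eef_pos: [616.6, 189.6, 310.8]
tcp_rot: [3.141, 0.0, 1.852]
contact_force: [1.8, -2.0, 4.1]
opening: 0.288
```

step_arm:
  deltas:
    - {"translation": [0,0,0.05],"rot": [0,0,0]}
    - {"translation": [0,0,0.1],"rot": [0,0,0]}

```text
clock: 11.42
eef_pos: [616.6, 189.6, 309.8]
tcp_rot: [3.141, 0.0, 1.852]
contact_force: [1.9, -1.3, 5.7]
opening: 0.287
```

step_arm:
  deltas:
    - {"translation": [0,0,0.05],"rot": [0,0,0]}
    - {"translation": [0,0,0.1],"rot": [0,0,0]}

```text
clock: 11.68
eef_pos: [616.6, 189.7, 308.9]
tcp_rot: [3.141, 0.0, 1.852]
contact_force: [2.5, -1.9, 5.7]
opening: 0.289
```

step_arm:
  deltas:
    - {"translation": [-0.03,0.03,0.05],"rot": [0,0,0]}
    - {"translation": [-0.03,0.03,0.1],"rot": [0,0,0]}

```text
clock: 11.92
eef_pos: [616.8, 189.5, 308.0]
tcp_rot: [3.142, -0.0, 1.852]
contact_force: [0.7, -1.3, 8.5]
opening: 0.292
```

step_arm:
  deltas:
    - {"translation": [0,0,0.05],"rot": [0,0,0]}
    - {"translation": [0,0,0.1],"rot": [0,0,0]}

```text
clock: 12.18
eef_pos: [616.8, 189.5, 307.1]
tcp_rot: [3.141, -0.0, 1.852]
contact_force: [-0.0, -0.9, 8.3]
opening: 0.292
```

step_arm:
  deltas:
    - {"translation": [0,0,0.05],"rot": [0,0,0]}
    - {"translation": [0,0,0.1],"rot": [0,0,0]}

```text
clock: 12.42
eef_pos: [616.8, 189.5, 306.1]
tcp_rot: [3.141, -0.0, 1.852]
contact_force: [0.9, -1.5, 5.6]
opening: 0.29
```

step_arm:
  deltas:
    - {"translation": [0,0,0],"rot": [0,0,0]}

```text
clock: 12.55
eef_pos: [616.8, 189.5, 305.7]
tcp_rot: [3.142, -0.0, 1.852]
contact_force: [1.4, -0.7, 4.5]
opening: 0.29
```

step_arm:
  deltas:
    - {"translation": [0,0,0.05],"rot": [0,0,0]}

```text
clock: 12.68
eef_pos: [616.8, 189.5, 305.2]
tcp_rot: [-3.142, -0.0, 1.852]
contact_force: [1.9, -1.2, 4.6]
opening: 0.293
```

step_arm:
  deltas:
    - {"translation": [0,0,0.0],"rot": [0,0,0]}

```text
clock: 12.8
eef_pos: [616.8, 189.5, 305.2]
tcp_rot: [3.142, -0.0, 1.852]
contact_force: [1.0, -0.8, 5.5]
opening: 0.29
```

step_arm:
  deltas:
    - {"translation": [0,0,0.05],"rot": [0,0,0]}

```text
clock: 12.92
eef_pos: [616.8, 189.5, 304.7]
tcp_rot: [-3.142, -0.0, 1.852]
contact_force: [0.9, -1.7, 5.6]
opening: 0.289
```

step_arm:
  deltas:
    - {"translation": [0,0,-0.05],"rot": [0,0,0]}
    - {"translation": [0,0,-0.1],"rot": [0,0,0]}

```text
clock: 13.18
eef_pos: [616.7, 189.4, 305.2]
tcp_rot: [-3.141, -0.0, 1.852]
contact_force: [3.5, -0.8, -0.1]
opening: 0.292
```

step_arm:
  deltas:
    - {"translation": [0,0,-0.05],"rot": [0,0,0]}
    - {"translation": [0,0,-0.1],"rot": [0,0,0]}

```text
clock: 13.42
eef_pos: [616.7, 189.4, 306.5]
tcp_rot: [-3.141, -0.0, 1.852]
contact_force: [0.4, -1.2, 3.6]
opening: 0.29
```

step_arm:
  deltas:
    - {"translation": [0,0,-0.05],"rot": [0,0,0]}
    - {"translation": [0,0,-0.1],"rot": [0,0,0]}

```text
clock: 13.68
eef_pos: [616.7, 189.4, 307.8]
tcp_rot: [-3.141, -0.0, 1.852]
contact_force: [-0.0, -0.7, 2.9]
opening: 0.293
```

Upward force stays on the tool as I raise it, so it isn't locked. That was only a bump, and I'll keep going down.

step_arm:
  deltas:
    - {"translation": [0,0,0.1],"rot": [0,0,0]}
    - {"translation": [0,0,0.2],"rot": [0,0,0]}
    - {"translation": [0,0,0.3],"rot": [0,0,0]}

```text
clock: 14.05
eef_pos: [616.8, 189.4, 305.1]
tcp_rot: [3.141, -0.0, 1.852]
contact_force: [1.1, -1.3, 4.8]
opening: 0.288
```

step_arm:
  deltas:
    - {"translation": [0,0,0.05],"rot": [0,0,0]}
    - {"translation": [0,0,0.1],"rot": [0,0,0]}

```text
clock: 14.3
eef_pos: [616.9, 189.4, 303.8]
tcp_rot: [3.142, 0.0, 1.852]
contact_force: [0.2, -1.3, 4.5]
opening: 0.292
```

step_arm:
  deltas:
    - {"translation": [0,0,0.05],"rot": [0,0,0]}
    - {"translation": [0,0,0.1],"rot": [0,0,0]}

```text
clock: 14.55
eef_pos: [616.9, 189.5, 302.7]
tcp_rot: [3.142, 0.0, 1.852]
contact_force: [2.1, -1.3, 4.7]
opening: 0.293
```

step_arm:
  deltas:
    - {"translation": [0,0,0.05],"rot": [0,0,0]}
    - {"translation": [0,0,0.1],"rot": [0,0,0]}

```text
clock: 14.8
eef_pos: [616.9, 189.4, 301.6]
tcp_rot: [-3.142, -0.0, 1.852]
contact_force: [1.5, -0.8, 4.0]
opening: 0.292
```

step_arm:
  deltas:
    - {"translation": [0,0,0.05],"rot": [0,0,0]}
    - {"translation": [0,0,0.1],"rot": [0,0,0]}

```text
clock: 15.05
eef_pos: [616.9, 189.4, 300.7]
tcp_rot: [3.142, 0.0, 1.852]
contact_force: [1.6, -0.8, 3.4]
opening: 0.288
```

step_arm:
  deltas:
    - {"translation": [0,0,0.05],"rot": [0,0,0]}
    - {"translation": [0,0,0.1],"rot": [0,0,0]}

```text
clock: 15.3
eef_pos: [616.9, 189.4, 299.8]
tcp_rot: [3.141, 0.0, 1.852]
contact_force: [0.8, -1.0, 6.3]
opening: 0.294
```

step_arm:
  deltas:
    - {"translation": [0,0,0.05],"rot": [0,0,0]}
    - {"translation": [0,0,0.1],"rot": [0,0,0]}

```text
clock: 15.55
eef_pos: [616.9, 189.5, 299.4]
tcp_rot: [3.141, -0.0, 1.852]
contact_force: [0.2, -0.7, 10.3]
opening: 0.292
```

step_arm:
  deltas:
    - {"translation": [0,0,0.05],"rot": [0,0,0]}
    - {"translation": [0,0,0.1],"rot": [0,0,0]}

```text
clock: 15.8
eef_pos: [617.0, 189.5, 299.0]
tcp_rot: [3.141, -0.0, 1.852]
contact_force: [-1.7, -1.5, 16.1]
opening: 0.287
```

step_arm:
  deltas:
    - {"translation": [0,0,0.05],"rot": [0,0,0]}
    - {"translation": [0,0,0.1],"rot": [0,0,0]}

```text
clock: 16.05
eef_pos: [617.1, 189.5, 298.6]
tcp_rot: [3.14, -0.0, 1.852]
contact_force: [-3.3, -1.9, 20.3]
opening: 0.291
```

Run:
```python
from ov import *
q=readout.sense();p=q['eef_pos'];print(p,q['contact_force'])
for n in ['scene','side']: grab(n,n+'7')
crop('scene7','o2',325,135,375,215,7)
crop('side7','o3',285,100,335,185,7)
i=[cv2.imread(f'pics/o{j}.png') for j in (2,3)]
H=max(x.shape[0] for x in i)
i=[cv2.copyMakeBorder(x,0,H-x.shape[0],0,4,cv2.BORDER_CONSTANT) for x in i]
cv2.imwrite('pics/o23c.png',np.hstack(i))
```

```text
[617.06981087 189.51842082 298.59933538] [-3.28943265 -1.92118337 20.33681346]
```

View pics/o23c.png

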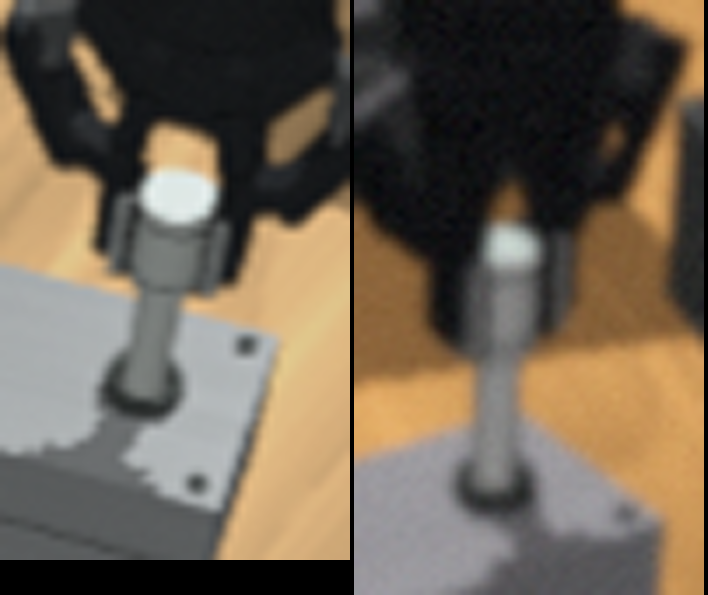

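I batched those calls too far: 20 N means it has reached the bottom. I'll back off at once and test the lock.

step_arm:
  deltas:
    - {"translation": [0,0,-0.15],"rot": [0,0,0]}
    - {"translation": [0,0,-0.2],"rot": [0,0,0]}

```text
clock: 16.4
eef_pos: [616.9, 189.5, 299.6]
tcp_rot: [3.141, -0.0, 1.852]
contact_force: [0.1, -1.4, 7.7]
opening: 0.287
```

step_arm:
  deltas:
    - {"translation": [0,0,-0.1],"rot": [0,0,0]}
    - {"translation": [0,0,-0.1],"rot": [0,0,0]}

```text
clock: 16.65
eef_pos: [616.9, 189.5, 299.8]
tcp_rot: [3.141, 0.0, 1.852]
contact_force: [1.4, -2.2, 5.6]
opening: 0.289
```

step_arm:
  deltas:
    - {"translation": [0,0,-0.1],"rot": [0,0,0]}
    - {"translation": [0,0,-0.1],"rot": [0,0,0]}

```text
clock: 16.9
eef_pos: [616.9, 189.5, 300.6]
tcp_rot: [3.142, 0.0, 1.852]
contact_force: [1.6, -1.6, 3.0]
opening: 0.293
```

step_arm:
  deltas:
    - {"translation": [0,0,-0.1],"rot": [0,0,0]}
    - {"translation": [0,0,-0.1],"rot": [0,0,0]}

```text
clock: 17.15
eef_pos: [616.8, 189.4, 301.7]
tcp_rot: [-3.142, -0.0, 1.852]
contact_force: [2.1, -0.5, 2.0]
opening: 0.293
```

step_arm:
  deltas:
    - {"translation": [0,0,-0.05],"rot": [0,0,0]}
    - {"translation": [0,0,-0.1],"rot": [0,0,0]}

```text
clock: 17.4
eef_pos: [616.7, 189.4, 302.2]
tcp_rot: [-3.141, 0.0, 1.852]
contact_force: [4.3, 1.4, -3.7]
opening: 0.287
```

step_arm:
  deltas:
    - {"translation": [0,0,-0.05],"rot": [0,0,0]}
    - {"translation": [0,0,-0.1],"rot": [0,0,0]}

```text
clock: 17.65
eef_pos: [616.6, 189.4, 302.5]
tcp_rot: [-3.141, 0.0, 1.852]
contact_force: [5.7, 0.5, -14.1]
opening: 0.289
```

At -14 N the teeth hold the stem against the pull, so it is locked. I'll relax and let go.

step_arm:
  deltas:
    - {"translation": [0,0,0.1],"rot": [0,0,0]}
    - {"translation": [0,0,0.15],"rot": [0,0,0]}

```text
clock: 17.9
eef_pos: [616.8, 189.4, 302.2]
tcp_rot: [-3.141, 0.0, 1.852]
contact_force: [2.0, -1.5, -0.7]
opening: 0.286
```

step_arm:
  deltas:
    - {"translation": [0,0,0],"rot": [0,0,0]}
    - {"translation": [0,0,0],"rot": [0,0,0]}
    - {"translation": [0,0,0],"rot": [0,0,0]}
    - {"translation": [0,0,0],"rot": [0,0,0]}
    - {"translation": [0,0,0],"rot": [0,0,0]}
    - {"translation": [0,0,0],"rot": [0,0,0]}
  grip: 120

```text
clock: 18.65
eef_pos: [616.8, 189.4, 302.2]
tcp_rot: [-3.142, -0.0, 1.852]
contact_force: [-0.1, -0.7, -0.9]
opening: 0.53
```

Run:
```python
from ov import *
q=readout.sense();p=q['eef_pos'];print(p,q['contact_force'],q['opening'])
for n in ['scene','side','wrist']: grab(n,n+'8')
crop('scene8','o2',325,135,375,215,7)
crop('side8','o3',285,100,335,185,7)
i=[cv2.imread(f'pics/o{j}.png') for j in (2,3)]
H=max(x.shape[0] for x in i)
i=[cv2.copyMakeBorder(x,0,H-x.shape[0],0,4,cv2.BORDER_CONSTANT) for x in i]
cv2.imwrite('pics/o23d.png',np.hstack(i))
```

```text
[616.79771011 189.42382836 302.17904512] [-0.06311199 -0.67937067 -0.90481238] 0.5297637436654958
```

View pics/o23d.png

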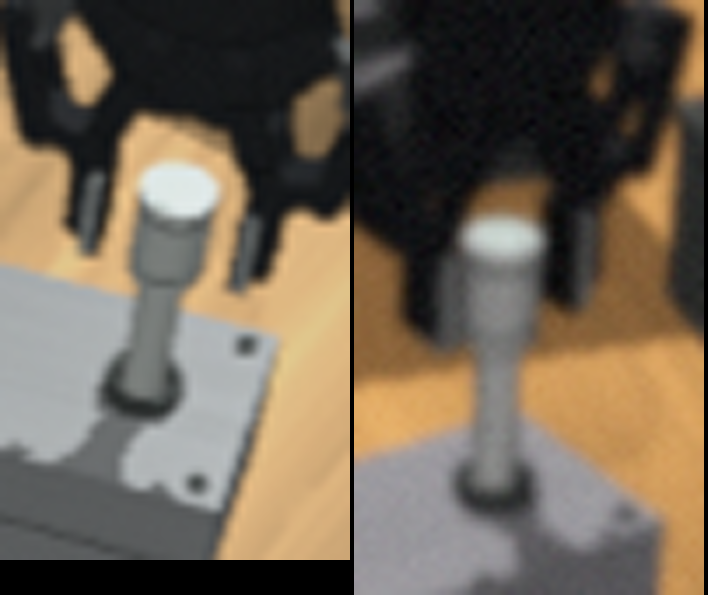

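View pics/wrist8.png

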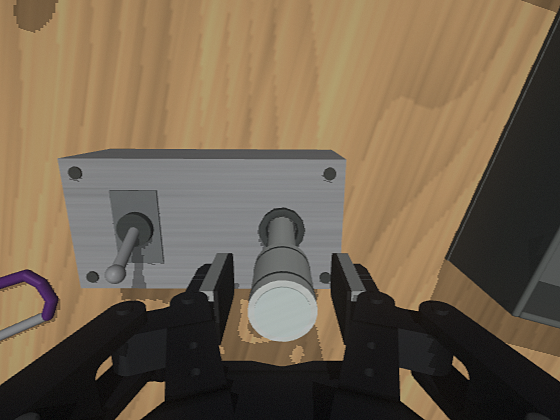

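The stem stands free and stays down. The fingers are open and clear of it. Next I'll go up and over to the toggle.

step_arm:
  deltas:
    - {"translation": [0,0,-3],"rot": [0,0,0]}
    - {"translation": [0,0,-7],"rot": [0,0,0]}
    - {"translation": [0,0,-11],"rot": [0,0,0]}
    - {"translation": [-1,-2.5,-12],"rot": [0,0,0]}
    - {"translation": [-2.5,-5.5,-12],"rot": [0,0,0]}
    - {"translation": [-4,-8.5,-12],"rot": [0,0,0]}
    - {"translation": [-4.7,-9.5,-12],"rot": [0,0,0]}
    - {"translation": [-4.7,-9.5,-12],"rot": [0,0,0]}

```text
clock: 19.8
eef_pos: [538.7, 117.7, 422.5]
tcp_rot: [3.141, -0.0, 1.851]
contact_force: [0.1, 0.7, -0.0]
opening: 0.53
```

step_arm:
  deltas:
    - {"translation": [0,0,0],"rot": [0,0,0]}
    - {"translation": [0,0,0],"rot": [0,0,0]}
    - {"translation": [0,0,0],"rot": [0,0,0]}
    - {"translation": [0,0,0],"rot": [0,0,0]}
    - {"translation": [0,0,0],"rot": [0,0,0]}
  grip: 255

```text
clock: 20.42
eef_pos: [538.7, 118.0, 422.1]
tcp_rot: [-3.141, -0.0, 1.852]
contact_force: [0.1, -0.2, 0.8]
opening: 0.003
```

Run:
```python
from ov import *
q=readout.sense();p=q['eef_pos'];print(p,q['contact_force'],q['opening'])
for n in ['scene','side','wrist']: grab(n,n+'9')
dx=p[:2]-[569,175.2];print('case xy',dx@[.9608,.2773],dx@[-.2773,.9608])
```

```text
[538.65247032 117.98291066 422.1253289 ] [ 0.1392871  -0.15612892  0.78508537] 0.003387681218707863
case xy -45.024205391137166 -46.55880945832226
```

View pics/wrist9.png

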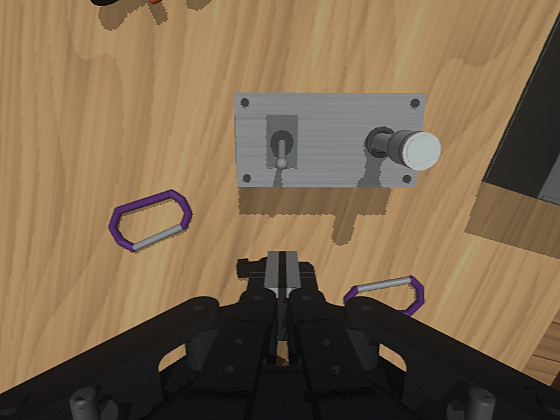

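View pics/side9.png

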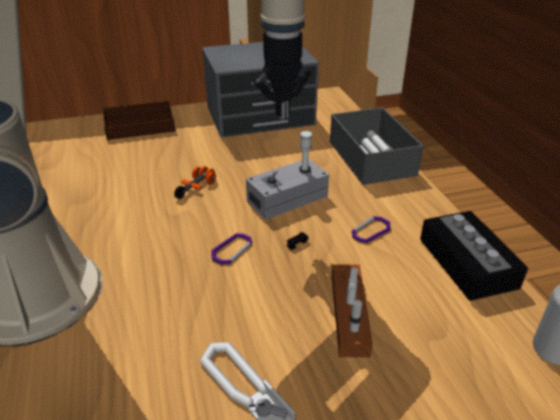

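step_arm:
  deltas:
    - {"translation": [0,0,4],"rot": [0,0,0]}
    - {"translation": [0,0,9],"rot": [0,0,0]}
    - {"translation": [0,0,14],"rot": [0,0,0]}
    - {"translation": [0,0,16.1],"rot": [0,0,0]}
    - {"translation": [0,0,16.1],"rot": [0,0,0]}

```text
clock: 21.2
eef_pos: [538.0, 117.8, 259.7]
tcp_rot: [-3.138, -0.0, 1.852]
contact_force: [-0.3, -0.1, 0.6]
opening: -0.001
```

step_arm:
  deltas:
    - {"translation": [0.4,0,0],"rot": [0,0,0]}
    - {"translation": [0.8,0,0],"rot": [0,0,0]}
    - {"translation": [1.2,0,0],"rot": [0,0,0]}

```text
clock: 21.58
eef_pos: [535.5, 129.9, 262.2]
tcp_rot: [3.14, 0.0, 1.852]
contact_force: [0.0, -0.5, 0.4]
opening: -0.001
```

step_arm:
  deltas:
    - {"translation": [0.3,0,0],"rot": [0,0,0]}
    - {"translation": [0.6,0,0],"rot": [0,0,0]}
    - {"translation": [0.9,0,0],"rot": [0,0,0]}

```text
clock: 21.95
eef_pos: [532.8, 138.2, 261.4]
tcp_rot: [3.141, 0.0, 1.852]
contact_force: [0.8, -2.4, 2.0]
opening: -0.003
```

Run:
```python
from ov import *
q=readout.sense();p=q['eef_pos'];print(p,q['contact_force'],q['opening'])
grab('wrist','wrist10')
dx=p[:2]-[569,175.2];print('case xy',dx@[.9608,.2773],dx@[-.2773,.9608])
```

```text
[532.83882186 138.17629846 261.38762437] [ 0.83885093 -2.43699507  1.97912903] -0.0033353759043436098
case xy -45.01033239147965 -25.54487774022624
```

View pics/wrist10.png

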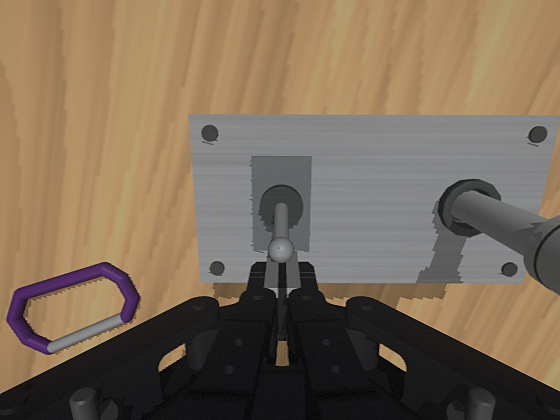

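The finger is touching the ball at (281,250) with about 2.4 N. I'll push it over.

step_arm:
  deltas:
    - {"translation": [0.3,0,0],"rot": [0,0,0]}
    - {"translation": [0.6,0,0],"rot": [0,0,0]}
    - {"translation": [0.9,0,0],"rot": [0,0,0]}
    - {"translation": [1.2,0,0],"rot": [0,0,0]}
    - {"translation": [1.5,0,0],"rot": [0,0,0]}

```text
clock: 22.62
eef_pos: [528.5, 152.7, 261.1]
tcp_rot: [-3.141, -0.0, 1.852]
contact_force: [0.5, -2.0, -1.1]
opening: 0.002
```

step_arm:
  deltas:
    - {"translation": [0.2,0,0],"rot": [0,0,0]}
    - {"translation": [0.4,0,0],"rot": [0,0,0]}

```text
clock: 22.88
eef_pos: [527.4, 156.4, 261.0]
tcp_rot: [-3.141, 0.0, 1.852]
contact_force: [1.5, -2.7, -1.4]
opening: -0.004
```

Run:
```python
from ov import *
q=readout.sense();p=q['eef_pos'];print(p,q['contact_force'],q['opening'])
grab('wrist','wrist11')
dx=p[:2]-[569,175.2];print('case xy',dx@[.9608,.2773],dx@[-.2773,.9608])
```

```text
[527.39562075 156.39712661 261.02579622] [ 1.52974955 -2.67034106 -1.40660562] -0.004181933078619953
case xy -45.18752437808552 -6.528906388884996
```

View pics/wrist11.png

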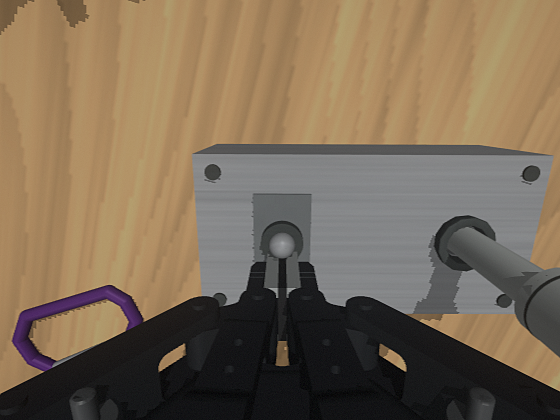

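Run:
```python
from h import *
f=load('wrist11')
for z in (99.7,103): 
    dx=atz(f,(282,244),z)[:2]-[569,175.2];print(z,dx@[.9608,.2773],dx@[-.2773,.9608])
for a in (0,.2,.35,.5):
    c=np.array([-45,35*np.sin(a)]);print(a,proj(f,[569+.9608*c[0]-.2773*c[1],175.2+.2773*c[0]+.9608*c[1],69+35*np.cos(a)]))
```

```text
99.7 -44.58587910043298 10.693886649211274
103 -44.58637162612067 12.003534641630814
0 [[281.00386857 271.56259696]]
0.2 [[281.00001201 255.59365193]]
0.35 [[281.00355398 243.00497364]]
0.5 [[281.01248609 230.43956975]]
```

step_arm:
  deltas:
    - {"translation": [0.15,0,0],"rot": [0,0,0]}
    - {"translation": [0.3,0,0],"rot": [0,0,0]}

```text
clock: 23.18
eef_pos: [526.6, 159.2, 261.1]
tcp_rot: [-3.141, 0.0, 1.852]
contact_force: [0.9, -3.1, -0.5]
opening: -0.004
```

step_arm:
  deltas:
    - {"translation": [0.1,0,0],"rot": [0,0,0]}
    - {"translation": [0.15,0,0],"rot": [0,0,0]}

```text
clock: 23.42
eef_pos: [526.2, 160.6, 261.2]
tcp_rot: [-3.141, 0.0, 1.852]
contact_force: [1.7, -4.5, -0.3]
opening: -0.002
```

Run:
```python
from ov import *
q=readout.sense();p=q['eef_pos'];print(p,q['contact_force'],q['opening'])
f=grab('wrist','wrist12');crop('wrist12','c15',230,180,340,290,5)
for a in (.35,.4,.45,.5):
    c=np.array([-45,35*np.sin(a)]);print(a,proj(f,[569+.9608*c[0]-.2773*c[1],175.2+.2773*c[0]+.9608*c[1],69+35*np.cos(a)]))
```

```text
[526.22815082 160.58378602 261.16907204] [ 1.67168241 -4.50539067 -0.32082535] -0.0020280597501947557
0.35 [[280.7842109  252.42847461]]
0.4 [[280.78712324 248.24121147]]
0.45 [[280.79069893 244.06883327]]
0.5 [[280.79491874 239.92941567]]
```

View pics/c15.png

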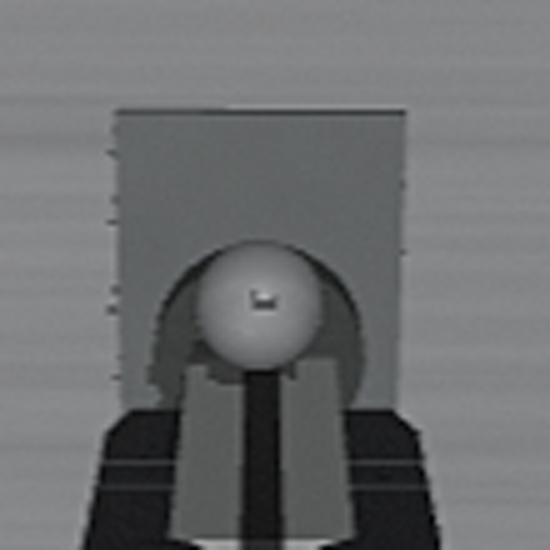

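The ball is at about row 240.6, which puts the lean near 0.49 rad, so the toggle is at its on stop. I'll retreat now.

step_arm:
  deltas:
    - {"translation": [-1.5,0,0],"rot": [0,0,0]}
    - {"translation": [-3.5,0,0],"rot": [0,0,0]}
    - {"translation": [-4.5,0,-3],"rot": [0,0,0]}
    - {"translation": [-4.5,0,-8],"rot": [0,0,0]}
    - {"translation": [-4.5,0,-13],"rot": [0,0,0]}
    - {"translation": [-4.5,0,-16],"rot": [0,0,0]}
    - {"translation": [-4.5,0,-16],"rot": [0,0,0]}
    - {"translation": [-4.5,0,-16],"rot": [0,0,0]}

```text
clock: 24.48
eef_pos: [538.5, 116.6, 420.3]
tcp_rot: [-3.14, -0.0, 1.851]
contact_force: [-0.6, -0.1, -0.4]
opening: -0.002
```

Run:
```python
from ov import *
q=readout.sense();p=q['eef_pos'];print(p,q['contact_force'],q['clock'])
f=grab('wrist','wrist13');grab('scene','s13');grab('side','d13')
for a in (.3,.4,.5):
    c=np.array([-45,35*np.sin(a)]);print(a,proj(f,[569+.9608*c[0]-.2773*c[1],175.2+.2773*c[0]+.9608*c[1],69+35*np.cos(a)]))
crop('wrist13','c16',220,60,460,220,3.3)
```

```text
[538.50024967 116.64574873 420.33304243] [-0.55413053 -0.13887969 -0.43183614] 24.475
0.3 [[282.12827439 130.4411167 ]]
0.4 [[282.1272718  126.40026067]]
0.5 [[282.12646582 122.52685408]]
```

View pics/c16.png

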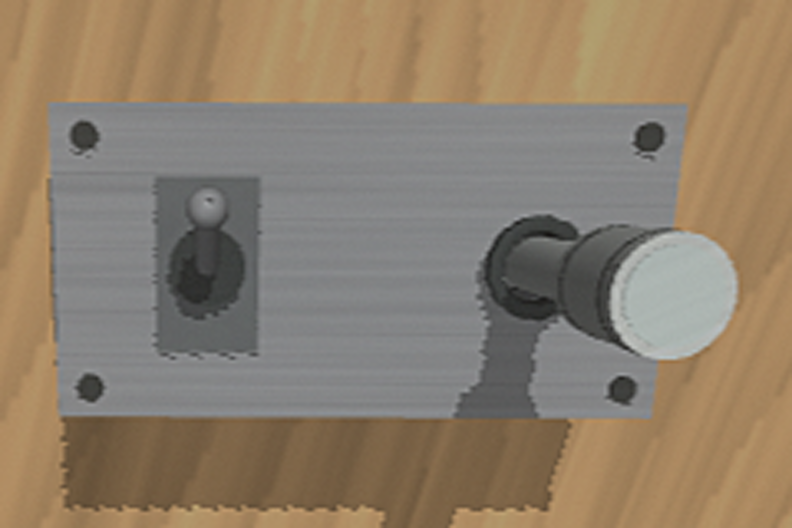

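View pics/s13.png

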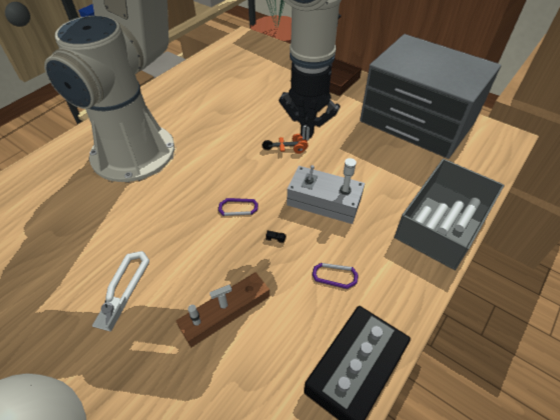

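Run:
```python
from h import *
f=load('wrist13');d0=load('wrist9');s=load('s13');crop('s13','c17',330,150,370,205,8)
for d in (10,17,24,28,32): print(d,proj(f,[616.8,189.4,193-d]),proj(s,[616.8,189.4,193-d]))
from rig import ticket
ticket.sign_off()
```

```text
10 [[435.10474696 151.94624208]] [[351.22749869 156.04683696]]
17 [[430.22857134 150.83328459]] [[350.82435585 158.29682338]]
24 [[425.65387808 149.78913863]] [[350.4257962  160.52123044]]
28 [[423.16455377 149.22096547]] [[350.20007561 161.7810029 ]]
32 [[420.76017628 148.6721809 ]] [[349.97581193 163.03264421]]
the job is handed in; nothing more can be done
```

View pics/c17.png

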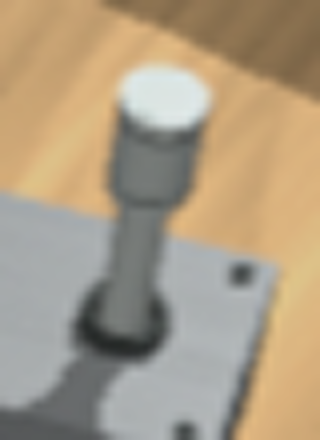

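I took the stem out of the rack and locked it in the socket. It held against a 14 N upward pull before I let go. I then flipped the toggle to its on side, backed the arm clear and handed the job in at about 24.5 s.

**Last checks:**
- **Stem:** it stands upright by itself. Its head position in the wrist view puts the foot about 27 mm below the mouth, against about 28–29 mm from the arm's own readings.
- **Toggle:** it leans about 0.49 rad to the +y side, which is about 0.99 rad on the joint.
- **Arm and other gear:** the arm touches nothing. By eye, the other gear is where it was; I did not measure it.

**What went less well:**
- **Too hard a push:** I ran several push steps in one batch and pressed the stem past the lock onto the bottom. The wrist sensor read 20.3 N before I backed off. That is under the 22 N limit, but only at the sampled readings, so a short peak above it cannot be ruled out. It was also firmer than the gentle push you asked for.
- **False lock:** a bump at about 23–25 mm deep felt like the lock, but a small upward pull showed it was not.
- **Camera disagreement:** in the first measurements the side camera placed the case about 5 mm off from the other two cameras. I used the wrist and scene cameras for the case position.

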